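Put the steel forming blocks away in their rests

ROBOT

A 6-joint arm with a two-finger parallel gripper is mounted at the origin on the work surface. World frame = base frame: x ahead of the robot, y to its left, z up, the work surface at z = 0. Lengths are in m, angles in degrees, forces in N, time in s.
With the tool pointing down it reaches from about 0.4 to 0.825 m from the base axis. Payload 7 kg.
Tool frame: the origin (TCP) lies midway between the tips of the shut fingers; the grasp point (between the pads) lies 19 mm behind it; z points along the fingers, y is the line along which they close (so a half turn about z gives the same grasp; the last joint's range is limited). The gripper opens to 88 mm and grips with 3 to 60 N. Pads are 19 mm wide; open, the fingers measure 130 mm over their backs; the gripper's body (78 mm by 193 mm) begins 47 mm behind the grasp point.
Start: joints at [-51.675, 20.546, 0.682, 0, -70.136, -16.507], TCP at [0.251, -0.627, 0.227] pointing down, gripper open.
Joint ranges: [-176.03, 176.03], [-82.01, 121.73], [-58.28, 71.71], [-173.87, 95.51], [-174.79, -0.11], [-173.66, 173.66]. Speed limits (degrees/s): [136.94, 136.94, 172.46, 180, 180, 180].

INTERFACE

Orientations are given as [roll, pitch, yaw] about the fixed x, y, z axes, in that order (R = Rz(yaw) Ry(pitch) Rx(roll)).
In Python, from plant import ctrl gives the robot as it stands. The module is installed in compiled form; this text tells all that it offers.
- The arm moves only by the tool send_rows, never from a script. Its argument "plan" is a list that holds one entry, the list of rows, each a list of 6 numbers: the shift along the tool's x, y, z in shares of 80 cm (1.0 is 80 cm), then the turn, a rotation vector about the tool's x, y, z in a scale on which 1.0 is 90 degrees. A call has 1 to 8 rows; each row is the pose to reach, as a shift and turn from the pose commanded when the call began, along the tool's axes at that moment; what a row does not reach only later rows make up. A row lasts 1/12 s, in which the tool goes at most 41.7 mm and 7.16 degrees, less where a joint would pass 70% of its speed; a pose out of reach is approached as far as the arm can. A call with a gripper value outside its range is refused whole. "fingers" is the opening, from 0 (shut) to 1 (fully open), set as the call begins (left out, the last holds). The fingers move at their own pace and stop on an object; the grip force is fixed at half the most. Time passes only in rows, so rows that repeat a pose let the fingers close. It gives the time, the measured TCP pose, the force, the opening and the grip force at its end, in the units of the state.
- ctrl.get_obs(): the state, without advancing time (a new reading comes with each control period).
- ctrl.snapshot(name): name is "scene" or "top" or "wrist"; returns a dict with "img" (420x560x3 uint8, red, green, blue), "K" (3x3 intrinsics, pixels), "pose" (4x4, takes a point from camera to world coordinates). Camera axes: x right, y down, z forward; pixel columns grow to the right and rows downward; lengths in m; the calibration is good to about 2 mm. The wrist camera is an equidistant fisheye: a pixel r from the principal point sees the ray r / f radians off the axis. A picture is of the moment at which its call begins. There is no depth.
- ctrl.close_job(): hands the job in; it is judged then, once.
The state is a dict: "clock": time; "joint_pos": joint angles; "qvel": joint speeds; "tau": joint torques, N m; "tool_pos": TCP position; "orientation": TCP orientation; "force": force on the tool from outside, world axes, zero at the start; "moment": the same for the moment, N m; "opening": finger opening in m; "gripper_force": force on a finger pad.
Only numpy, scipy, OpenCV 4.12 (cv2) and the standard library are available. Lean on these libraries where they do the work, as an engineer would, in place of code of your own. Each camera call takes 0.05 s, during which the arm holds its last target. There are 200 camera calls.

TASK

Tidy the jeweller's bench: put each of the four steel forming pieces into the wooden rest whose recess has its shape and size - the flat round block in the large round recess, the domed stake in the small round one, the doming cube in the square one and the long bezel bar in the oblong one. Lower each piece in, do not drop it, so that it stands upright and flat on the floor of its recess, and let go of it. Leave the glass jar and the hammer where they are.

Things in the scene. Friction and masses are not known exactly. Their poses are not given: they have to be found in the camera images.
- round_block: Round bench block: plain steel disc with a flat top, 56 mm diameter, 30 mm high, 0.44 to 0.66 kg. Origin: centre of its underside, z up. Stands loose on the bench. 
- stake: Domed stake: steel post, 32 mm diameter, straight-sided to 30 mm height, then a rounded dome to 47.5 mm, 0.2 to 0.3 kg. Origin: centre of its underside, z up. Stands loose on the bench. 
- doming_cube: Doming cube: steel cube, 42 mm edge, one dark round hollow in the middle of its top and each side, 0.44 to 0.66 kg. x and y are square to its sides. Origin: centre of its underside, z up. Stands loose on the bench. 
- bezel_bar: Bezel bar: oblong steel bar 96 mm long (its x) by 28 mm wide (its y) by 30 mm high, with a row of dark round holes of falling size along its top, 0.48 to 0.72 kg. Either end may go either way round. Origin: centre of its underside, z up. Stands loose on the bench. 
- rest_round_large: Rest for the round block: square plate 96 x 96 mm with a round recess 72 mm in diameter (8 mm of play all round). A fixed wooden plate, 10 mm thick, lying on the bench; its recess is 6 mm deep with a dark felt floor 4 mm above the bench. Origin: centre of the plate's underside, directly below the recess's centre. z up. 
- rest_round_small: Rest for the stake: square plate 72 x 72 mm with a round recess 48 mm in diameter (8 mm of play all round). A fixed wooden plate, 10 mm thick, lying on the bench; its recess is 6 mm deep with a dark felt floor 4 mm above the bench. Origin: centre of the plate's underside, directly below the recess's centre. z up. 
- rest_square: Rest for the doming cube: square plate 82 x 82 mm with a square recess 58 x 58 mm, sides along its x and y (8 mm of play on each side). A fixed wooden plate, 10 mm thick, lying on the bench; its recess is 6 mm deep with a dark felt floor 4 mm above the bench. Origin: centre of the plate's underside, directly below the recess's centre. z up. 
- rest_oblong: Rest for the bezel bar: plate 136 x 68 mm (x, y) with an oblong recess 112 mm along its x by 44 mm along its y (8 mm of play on each side). A fixed wooden plate, 10 mm thick, lying on the bench; its recess is 6 mm deep with a dark felt floor 4 mm above the bench. Origin: centre of the plate's underside, directly below the recess's centre. z up. 
- jar: Bystander: empty open glass jar, 68 mm diameter, 70 mm high, beyond the rests. Origin: centre of its underside.
- hammer: Bystander: hammer with a wooden handle, about 240 mm long, lying on the bench beyond the rests, its length along its x, handle to -x. Origin: on the bench, about the middle of its length.
Things that resemble listed ones, but are neither listed nor needed, are in the scene too. Leave any orange look-alike of the round_block alone.

How it is judged:
By the outcome, as a careful person would: the job done as asked, in the order asked, and still so for the second after the job is handed in, with the robot touching nothing.
It also fails if it takes over 128 s, if anything falls off the work surface, if the arm or the gripper's body presses on something with over 40 N, if the wrist force passes 120 N, or if a joint passes its speed limit or range.

## Working session

There is one attempt and no reset: what is moved stays moved. The work goes in short steps, Python scripts to look and compute and a tool call to move; the robot and the scene stay as the last step left them, time stands still between calls to the robot, and variables do not carry over. Pictures are saved under pics/ and viewed, at most 14 in all, crops included, and the job is handed in when it is done.

Besides the shell and the picture viewer there is one more tool, called after "Request:" in YAML: its name, and indented under it one key for each argument. send_rows: Moves the arm, as the interface text tells. Its arguments: {"type":"object","properties":{"plan":{"type":"array","items":{"type":"array","items":{"type":"array","items":{"type":"number"}}}},"fingers":{"type":"number"}},"required":["plan"]}

```bash
mkdir -p pics
python3 - <<'E'
from plant import ctrl
import cv2,numpy as np
o=ctrl.get_obs(); print({k:np.round(v,3) for k,v in o.items()})
for n in("scene","top"):
    s=ctrl.snapshot(n); cv2.imwrite(f"pics/{n}0.png",s["img"][:,:,::-1]); print(n,s["K"],s["pose"].round(4)); np.savez(f"{n}0.npz",**s)
E
```

```text
{'clock': np.float64(0.0), 'joint_pos': array([-5.1674e+01,  2.0592e+01,  6.3200e-01, -2.0000e-02, -7.0135e+01,
       -1.6505e+01]), 'qvel': array([ 0.097,  0.136, -0.044, -0.114, -0.014,  0.055]), 'tau': array([ 0.0000e+00, -5.8272e+01,  2.9305e+01,  6.9970e+00,  7.0000e-03,
       -0.0000e+00]), 'tool_pos': array([ 0.251, -0.626,  0.226]), 'orientation': array([ 1.79903e+02, -9.00000e-03, -1.58186e+02]), 'force': array([-0.015, -0.336,  0.048]), 'moment': array([ 0.005, -0.023,  0.025]), 'gripper_force': np.float64(0.0), 'opening': np.float64(0.088)}
scene [[458.95081744   0.         285.30536876]
 [  0.         458.95081744 206.57647759]
 [  0.           0.           1.        ]] [[ 0.65    0.379  -0.6587  1.3624]
 [ 0.7596 -0.3517  0.5471 -0.6583]
 [-0.0244 -0.8559 -0.5165  0.6717]
 [ 0.      0.      0.      1.    ]]
top [[528.66129828   0.         282.77667772]
 [  0.         528.66129828 205.44667465]
 [  0.           0.           1.        ]] [[-0.0104 -0.9936  0.1124  0.4292]
 [-0.9999  0.009  -0.0128  0.0155]
 [ 0.0117 -0.1125 -0.9936  1.2646]
 [ 0.      0.      0.      1.    ]]
```

View pics/top0.png

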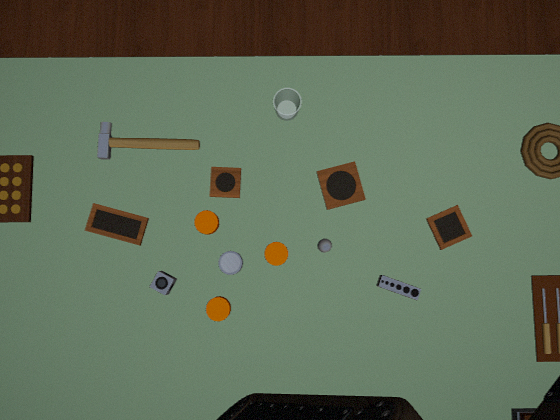

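View pics/scene0.png

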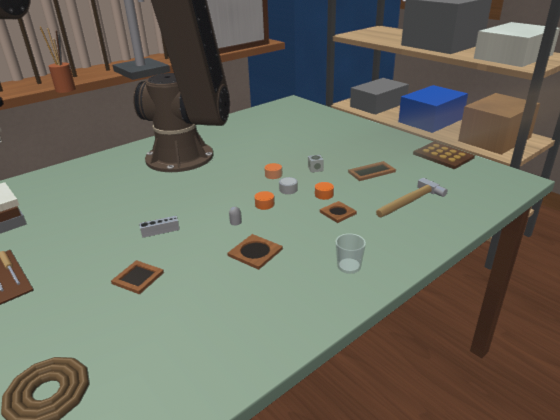

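The top view shows round block (231,263), stake (325,245), cube (162,283) and bar (398,287). The rests are oblong (117,224), small round (226,182), large round (341,185) and square (449,227). Orange look-alikes are at (206,222), (276,254) and (218,309). The scene view agrees with this.

```bash
cat > h.py <<'E'
import numpy as np,cv2
def cast(s,uv,z):
    d=np.c_[np.atleast_2d(uv),np.ones(len(np.atleast_2d(uv)))]@np.linalg.inv(s["K"]).T@s["pose"][:3,:3].T
    c=s["pose"][:3,3]; return (c+d*((z-c[2])/d[:,2])[:,None])[:,:2]
def blob(s,uv,w=40):
    im=s["img"].astype(int); u,v=map(int,uv)
    g=(im[...,1]-im[...,0]>12)&(im[...,1]-im[...,2]>5)   # green bench
    m=(~g).astype(np.uint8); n,l,st,c=cv2.connectedComponentsWithStats(m,connectivity=4)
    k=(l==l[v,u]).astype(np.uint8)
    ct=max(cv2.findContours(k,0,cv2.CHAIN_APPROX_NONE)[0],key=cv2.contourArea)
    return ct[:,0,:].astype(float)
def rect(s,uv,z):
    p=cast(s,blob(s,uv),z); h=cv2.convexHull((p*1000).astype(np.float32))
    (c,wh,a)=cv2.minAreaRect(h); M=cv2.moments(h); 
    if wh[0]<wh[1]: wh=wh[::-1]; a+=90
    return np.round([c[0],c[1],M['m10']/M['m00'],M['m01']/M['m00'],*wh,a%180],1)
E
python3 - <<'E'
from h import *
s=dict(np.load("top0.npz")); s2=dict(np.load("scene0.npz"))
P=dict(block=((231,263),.015,(288,186)),stake=((325,245),.022,(235,216)),cube=((162,283),.021,(316,164)),bar=((398,287),.015,(160,227)),RL=((341,185),.005,(255,250)),RS=((226,182),.005,(338,211)),SQ=((449,227),.005,(137,276)),OB=((117,224),.005,(372,171)),o1=((206,222),.015,(324,190)),o2=((276,254),.015,(264,200)),o3=((218,309),.015,(273,171)))
for k,(a,z,b) in P.items(): print(k,rect(s,a,z),"scene",rect(s2,b,z))
E
```

```text
block [436.9 124.7 437.2 124.3  56.4  53.7  89.4] scene [433.7 125.4 434.8 125.1 101.4  55.  138.2]
stake [474.3 -97.5 475.  -97.4  30.6  30.5  89. ] scene [477.2 -99.4 477.6 -99.4  93.1  31.3 148.5]
cube [392.5 280.2 392.4 280.3  48.4  46.6  61.2] scene [392.5 280.1 391.  280.6 126.2  49.2 137. ]
bar [ 376.1 -268.8  376.  -269.1  101.9   29.7   70.2] scene [ 373.7 -268.3  373.7 -269.1   98.5   76.7   70. ]
RL [ 620.  -140.4  620.  -140.4   99.1   98.7  104.1] scene [ 618.7 -140.4  618.5 -140.5  108.5  106.9  104.1]
RS [630.3 138.2 630.7 138.2  74.9  74.8 177.1] scene [628.  138.5 628.3 138.3  87.6  86.6 177.2]
SQ [ 516.4 -397.4  516.5 -397.2   87.2   83.9  112.7] scene [ 515.2 -397.8  515.4 -397.9   94.7   93.    22.9]
OB [531.4 396.  531.4 396.  140.7  69.4  74.4] scene [529.2 397.5 529.9 397.6 151.2  88.4  73.9]
o1 [532.2 180.9 532.7 180.8  59.1  56.5  44.9] scene [528.8 182.3 529.2 181.3 108.9  56.7 136.4]
o2 [456.9  16.5 457.4  16.6  56.5  53.9  89.4] scene [454.3  17.  454.1  17.7 103.5  58.3 140.7]
o3 [330.9 152.4 331.1 152.7  58.8  55.8 115.8] scene [329.9 153.  328.5 153.3 114.9  58.2 141.7]
```

```bash
cat >> h.py <<'E'
from scipy.spatial.transform import Rotation as Ro
def chain(wps,start=None):
    """waypoints (x,y,z mm, yaw) -> tool-frame rows, one call each"""
    if start is None:
        from plant import ctrl
        o=ctrl.get_obs(); start=(*(o["tool_pos"]*1000),o["orientation"][2]); print("at",np.round(start,1),"rp",np.round(o["orientation"][:2],2),"j6",o["joint_pos"][5].round(1))
    c=np.array(start,float)
    for w in wps:
        w=np.array(w,float); R=Ro.from_euler('xyz',[180,0,c[3]],degrees=True)
        d=R.inv().apply(w[:3]-c[:3])/10; t=-((w[3]-c[3]+180)%360-180)
        print(w,"->",np.round(d,2),"turn",round(t,1),"| mm",np.linalg.norm(d*10).round()); c=w
E
python3 -c "
from h import *
chain([(430,-400,200,-150),(530,-130,170,-138),(437,124.5,120,-138),(437,124.5,9,-138)])"
```

```text
at [ 250.7 -626.3  225.7 -158.2] rp [ 1.7992e+02 -1.0000e-02] j6 -16.5
[ 430. -400.  200. -150.] -> [-25.06  14.34   2.57] turn -8.2 | mm 290.0
[ 530. -130.  170. -138.] -> [-22.16  18.38   3.  ] turn -12.0 | mm 289.0
[ 437.   124.5  120.  -138. ] -> [-10.12  25.14   5.  ] turn -0.0 | mm 276.0
[ 437.   124.5    9.  -138. ] -> [ 0.  -0.  11.1] turn -0.0 | mm 111.0
```

The manual's scale: shifts go in shares of 80 cm and turns go in shares of 90 degrees. Converting my numbers, -25.1 cm / 80 = -0.3138, 14.3 cm / 80 = 0.1788, -8.2 degrees / 90 = -0.0911.

Request:
send_rows:
  plan:
    - [[-0.3138, 0.1788, 0.0325, 0, 0, -0.0911], [-0.3138, 0.1788, 0.0325, 0, 0, -0.0911], [-0.3138, 0.1788, 0.0325, 0, 0, -0.0911], [-0.3138, 0.1788, 0.0325, 0, 0, -0.0911], [-0.3138, 0.1788, 0.0325, 0, 0, -0.0911], [-0.3138, 0.1788, 0.0325, 0, 0, -0.0911], [-0.3138, 0.1788, 0.0325, 0, 0, -0.0911], [-0.3138, 0.1788, 0.0325, 0, 0, -0.0911]]
  fingers: 0.85

```text
clock: 0.77
tool_pos: [0.4339, -0.3959, 0.1997]
orientation: [179.9, 0.0, -149.7]
force: [-1.0, -0.6, -0.3]
opening: 0.0749
gripper_force: 0.0
```

Converted, -22.2 cm / 80 = -0.2775, 18.4 cm / 80 = 0.23, -12 degrees / 90 = -0.1333.

Request:
send_rows:
  plan:
    - [[-0.2775, 0.23, 0.0375, 0, 0, -0.1333], [-0.2775, 0.23, 0.0375, 0, 0, -0.1333], [-0.2775, 0.23, 0.0375, 0, 0, -0.1333], [-0.2775, 0.23, 0.0375, 0, 0, -0.1333], [-0.2775, 0.23, 0.0375, 0, 0, -0.1333], [-0.2775, 0.23, 0.0375, 0, 0, -0.1333], [-0.2775, 0.23, 0.0375, 0, 0, -0.1333], [-0.2775, 0.23, 0.0375, 0, 0, -0.1333]]

```text
clock: 1.43
tool_pos: [0.5325, -0.1251, 0.1697]
orientation: [180.0, 0.0, -137.7]
force: [0.5, -0.6, 0.5]
opening: 0.0747
gripper_force: 0.0
```

Converted, 25.1 cm / 80 = 0.3138, -10.1 cm / 80 = -0.1263.

Request:
send_rows:
  plan:
    - [[-0.1263, 0.3138, 0.0625, 0, 0, 0], [-0.1263, 0.3138, 0.0625, 0, 0, 0], [-0.1263, 0.3138, 0.0625, 0, 0, 0], [-0.1263, 0.3138, 0.0625, 0, 0, 0], [-0.1263, 0.3138, 0.0625, 0, 0, 0], [-0.1263, 0.3138, 0.0625, 0, 0, 0], [-0.1263, 0.3138, 0.0625, 0, 0, 0], [-0.1263, 0.3138, 0.0625, 0, 0, 0]]

```text
clock: 2.1
tool_pos: [0.4364, 0.1268, 0.1198]
orientation: [180.0, -0.0, -137.8]
force: [0.2, -0.5, 0.2]
opening: 0.0745
gripper_force: 0.0
```

```bash
python3 -c "
from h import *
from plant import ctrl
s=ctrl.snapshot('wrist'); cv2.imwrite('pics/w1.png',s['img'][:,:,::-1]); np.savez('w1.npz',**s); print(s['K'],s['pose'].round(3))
chain([(437,124.5,9,-138)])"
```

```text
[[325.1922621    0.         279.85163696]
 [  0.         325.1922621  206.0994378 ]
 [  0.           0.           1.        ]] [[-0.672  0.715  0.193  0.385]
 [ 0.74   0.649  0.176  0.079]
 [ 0.001  0.261 -0.965  0.277]
 [ 0.     0.     0.     1.   ]]
at [ 437.   125.5  120.2 -137.8] rp [ 1.7999e+02 -5.0000e-02] j6 -88.7
[ 437.   124.5    9.  -138. ] -> [ 0.07 -0.08 11.12] turn 0.2 | mm 111.0
```

View pics/w1.png

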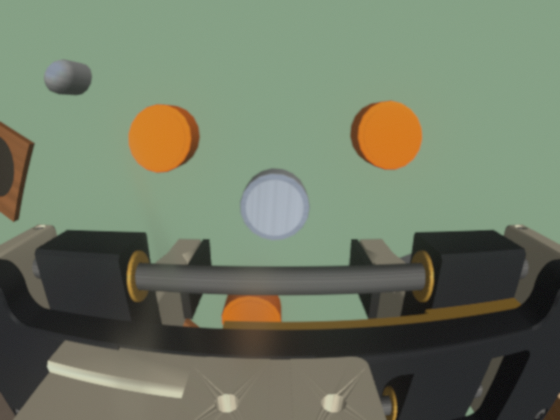

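The block is at (275,204) in the wrist view, between the fingers, and the oranges (163,137), (389,135) and (250,310) are clear of them. I'll check its position by fisheye ray cast.

```bash
cat >> h.py <<'E'
def castw(s,uv,z):
    uv=np.atleast_2d(uv); K=s["K"]; q=(uv-K[:2,2])/K[0,0]; r=np.linalg.norm(q,axis=1,keepdims=True)
    d=np.c_[np.sin(r)*q/np.maximum(r,1e-9),np.cos(r)]@s["pose"][:3,:3].T; c=s["pose"][:3,3]
    return (c+d*((z-c[2])/d[:,2])[:,None])[:,:2]*1000
E
python3 -c "
from h import *
s=dict(np.load('w1.npz')); p=castw(s,blob(s,(275,204)),.015).astype(np.float32); print(cv2.minEnclosingCircle(p), cv2.moments(cv2.convexHull(p))['m10']/cv2.moments(cv2.convexHull(p))['m00'])
print(castw(s,[(275,203)],.03))"
```

```text
((439.33001708984375, 122.8811264038086), 30.892948150634766) 439.6336113916728
[[434.74975394 119.65013421]]
```

Request:
send_rows:
  plan:
    - [[0.0013, 0, 0.0375, 0, 0, 0], [0.0013, 0, 0.075, 0, 0, 0], [0.0013, 0, 0.1, 0, 0, 0], [0.0013, 0, 0.1188, 0, 0, 0], [0.0013, 0, 0.13, 0, 0, 0], [0.0013, 0, 0.1363, 0, 0, 0], [0.0013, 0, 0.1388, 0, 0, 0], [0.0013, 0, 0.1388, 0, 0, 0]]

```text
clock: 2.82
tool_pos: [0.4375, 0.123, 0.0097]
orientation: [-180.0, 0.0, -138.0]
force: [-0.4, 0.0, 0.7]
opening: 0.0743
gripper_force: 0.0
```

Request:
send_rows:
  plan:
    - [[0, 0, 0, 0, 0, 0], [0, 0, 0, 0, 0, 0], [0, 0, 0, 0, 0, 0], [0, 0, 0, 0, 0, 0], [0, 0, 0, 0, 0, 0], [0, 0, 0, 0, 0, 0], [0, 0, 0, 0, 0, 0], [0, 0, 0, 0, 0, 0]]
  fingers: 0

```text
clock: 3.48
tool_pos: [0.4376, 0.1235, 0.0102]
orientation: [-180.0, 0.1, -138.0]
force: [-0.0, -1.2, 6.5]
opening: 0.0552
gripper_force: 30.0
```

Converted, -9 cm / 80 = -0.1125, -6.5 cm / 80 = -0.0813.

Request:
send_rows:
  plan:
    - [[0, 0, -0.0038, 0, 0, 0], [0, 0, -0.0125, 0, 0, 0], [0, 0, -0.0313, 0, 0, 0], [0, 0, -0.0563, 0, 0, 0], [0, 0, -0.0813, 0, 0, 0], [0, 0, -0.1, 0, 0, 0], [0, 0, -0.1125, 0, 0, 0], [0, 0, -0.1125, 0, 0, 0]]

```text
clock: 4.15
tool_pos: [0.4379, 0.1238, 0.1017]
orientation: [-180.0, 0.2, -138.0]
force: [-0.2, 0.8, -4.2]
opening: 0.0548
gripper_force: 30.0
```

```bash
python3 -c "
from h import *
chain([(530,-10,99,-138),(620,-140.3,99,-138),(620,-140.3,14,-138)])"
```

```text
at [ 437.9  123.8  101.7 -138. ] rp [-179.99    0.2 ] j6 -88.7
[ 530.  -10.   99. -138.] -> [  2.12 -16.11   0.27] turn 0.0 | mm 162.0
[ 620.  -140.3   99.  -138. ] -> [  2.03 -15.71  -0.  ] turn -0.0 | mm 158.0
[ 620.  -140.3   14.  -138. ] -> [ 0.  -0.   8.5] turn -0.0 | mm 85.0
```

Converted, -25.5 cm / 80 = -0.3188, -22 cm / 80 = -0.275.

Request:
send_rows:
  plan:
    - [[0.0025, -0.0188, 0, 0, 0, 0], [0.0075, -0.0563, 0, 0, 0, 0], [0.0125, -0.1, 0, 0, 0, 0], [0.0188, -0.1438, 0, 0, 0, 0], [0.025, -0.1875, 0, 0, 0, 0], [0.0313, -0.2313, 0, 0, 0, 0], [0.035, -0.275, 0, 0, 0, 0], [0.0413, -0.3188, 0, 0, 0, 0]]

```text
clock: 4.82
tool_pos: [0.5833, -0.0899, 0.0982]
orientation: [179.9, -0.1, -138.0]
force: [1.2, 1.5, -4.7]
opening: 0.0554
gripper_force: 30.0
```

Request:
send_rows:
  plan:
    - [[0.005, -0.0375, 0, 0, 0, 0], [0.0088, -0.065, 0, 0, 0, 0], [0.01, -0.0763, 0.0125, 0, 0, 0], [0.01, -0.0788, 0.025, 0, 0, 0], [0.01, -0.0788, 0.0375, 0, 0, 0], [0.01, -0.0788, 0.05, 0, 0, 0], [0.01, -0.0788, 0.0625, 0, 0, 0], [0.01, -0.0788, 0.0625, 0, 0, 0]]

```text
clock: 5.48
tool_pos: [0.6174, -0.1394, 0.0467]
orientation: [179.8, -0.2, -137.9]
force: [-0.3, 0.4, -5.9]
opening: 0.0548
gripper_force: 30.0
```

```bash
python3 -c "
from h import *
from plant import ctrl
s=ctrl.snapshot('wrist'); cv2.imwrite('pics/w2.png',s['img'][:,:,::-1]); np.savez('w2.npz',**s)
chain([(620,-140.3,14,-138)])"
```

```text
at [ 618.2 -139.6   48.  -137.9] rp [ 1.7988e+02 -1.3000e-01] j6 -52.8
[ 620.  -140.3   14.  -138. ] -> [-0.09 -0.17  3.4 ] turn 0.1 | mm 34.0
```

View pics/w2.png

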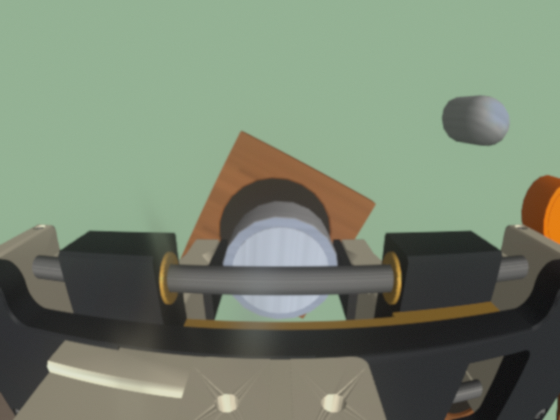

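The block, top at (280,262), hangs centred above the recess, the dark arc at (278,205). I'll lower it.

Converted, 3 cm / 80 = 0.0375, 2.9 cm / 80 = 0.0363.

Request:
send_rows:
  plan:
    - [[-0.0013, -0.0013, 0.0063, 0, 0, 0], [-0.0013, -0.0013, 0.0125, 0, 0, 0], [-0.0013, -0.0013, 0.0188, 0, 0, 0], [-0.0013, -0.0013, 0.025, 0, 0, 0], [-0.0013, -0.0013, 0.03, 0, 0, 0], [-0.0013, -0.0013, 0.0338, 0, 0, 0], [-0.0013, -0.0013, 0.0363, 0, 0, 0], [-0.0013, -0.0013, 0.0375, 0, 0, 0]]

```text
clock: 6.2
tool_pos: [0.6208, -0.1407, 0.0192]
orientation: [180.0, -0.0, -138.0]
force: [0.4, 0.2, -4.9]
opening: 0.0551
gripper_force: 30.0
```

Converted, 0.25 cm / 80 = 0.0031, 0.2 cm / 80 = 0.0025.

Request:
send_rows:
  plan:
    - [[0, 0, 0.0006, 0, 0, 0], [0, 0, 0.0013, 0, 0, 0], [0, 0, 0.0019, 0, 0, 0], [0, 0, 0.0025, 0, 0, 0], [0, 0, 0.0031, 0, 0, 0], [0, 0, 0.0031, 0, 0, 0]]

```text
clock: 6.7
tool_pos: [0.621, -0.1406, 0.0171]
orientation: [180.0, -0.0, -138.0]
force: [-0.5, 0.4, -5.3]
opening: 0.0553
gripper_force: 30.0
```

Request:
send_rows:
  plan:
    - [[0, 0, 0.0006, 0, 0, 0], [0, 0, 0.0013, 0, 0, 0], [0, 0, 0.0019, 0, 0, 0], [0, 0, 0.0025, 0, 0, 0], [0, 0, 0.0031, 0, 0, 0], [0, 0, 0.0031, 0, 0, 0]]

```text
clock: 7.2
tool_pos: [0.6209, -0.1405, 0.0144]
orientation: [180.0, -0.0, -138.0]
force: [-0.5, 0.8, -5.5]
opening: 0.0551
gripper_force: 30.0
```

Converted, 0.15 cm / 80 = 0.0019, 0.1 cm / 80 = 0.0013.

Request:
send_rows:
  plan:
    - [[0, 0, 0.0006, 0, 0, 0], [0, 0, 0.0013, 0, 0, 0], [0, 0, 0.0019, 0, 0, 0], [0, 0, 0.0019, 0, 0, 0]]

```text
clock: 7.53
tool_pos: [0.621, -0.1406, 0.0142]
orientation: [-180.0, 0.0, -138.0]
force: [-4.9, 1.2, 6.6]
opening: 0.0551
gripper_force: 30.0
```

Contact is made, so I'll release and lift.

Converted, -8 cm / 80 = -0.1, -5 cm / 80 = -0.0625.

Request:
send_rows:
  plan:
    - [[0, 0, 0, 0, 0, 0], [0, 0, 0, 0, 0, 0], [0, 0, 0, 0, 0, 0], [0, 0, 0, 0, 0, 0], [0, 0, -0.0038, 0, 0, 0], [0, 0, -0.025, 0, 0, 0], [0, 0, -0.0625, 0, 0, 0], [0, 0, -0.1, 0, 0, 0]]
  fingers: 0.85

```text
clock: 8.2
tool_pos: [0.6202, -0.1407, 0.0931]
orientation: [179.9, -0.1, -138.0]
force: [0.9, -0.4, 0.3]
opening: 0.0742
gripper_force: 0.0
```

```bash
python3 -c "
from h import *
from plant import ctrl
s=ctrl.snapshot('top'); cv2.imwrite('pics/t2.png',s['img'][130:330,60:500,::-1]); np.savez('t2.npz',**s)
chain([(475,-97.5,115,-138),(475,-97.5,10,-138)])"
```

```text
at [ 624.2 -141.1  100.7 -137.9] rp [-179.65    0.26] j6 -52.8
[ 475.   -97.5  115.  -138. ] -> [ 8.15 13.24 -1.43] turn 0.1 | mm 156.0
[ 475.   -97.5   10.  -138. ] -> [ 0.  -0.  10.5] turn -0.0 | mm 105.0
```

Request:
send_rows:
  plan:
    - [[0.025, 0.04, 0, 0, 0, 0], [0.05, 0.0813, 0, 0, 0, 0], [0.075, 0.1213, 0, 0, 0, 0], [0.0938, 0.1525, 0, 0, 0, 0], [0.1, 0.1625, 0, 0, 0, 0], [0.1, 0.1638, 0, 0, 0, 0], [0.1, 0.1638, 0, 0, 0, 0], [0.1, 0.1638, 0, 0, 0, 0]]
  fingers: 0.7

```text
clock: 8.92
tool_pos: [0.4754, -0.0967, 0.0935]
orientation: [-179.9, 0.1, -138.0]
force: [0.4, 0.6, -0.4]
opening: 0.0617
gripper_force: 0.0
```

```bash
python3 -c "
from h import *
from plant import ctrl
s=ctrl.snapshot('wrist'); cv2.imwrite('pics/w3.png',s['img'][:,:,::-1]); np.savez('w3.npz',**s)
chain([(475,-97.5,9,-138)])"
```

```text
at [ 475.3  -96.8   93.2 -138. ] rp [-1.7996e+02  3.0000e-02] j6 -59.8
[ 475.   -97.5    9.  -138. ] -> [ 0.07 -0.03  8.42] turn 0.0 | mm 84.0
```

View pics/w3.png

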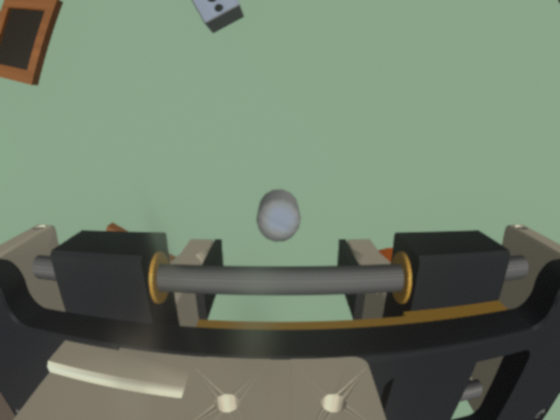

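The stake is at (279,216), centred between the fingers at 200 and 360. I'll descend and grip.

Converted, 8.4 cm / 80 = 0.105, 8.3 cm / 80 = 0.1038.

Request:
send_rows:
  plan:
    - [[0.0013, 0, 0.0313, 0, 0, 0], [0.0013, 0, 0.0625, 0, 0, 0], [0.0013, 0, 0.0875, 0, 0, 0], [0.0013, 0, 0.1, 0, 0, 0], [0.0013, 0, 0.1038, 0, 0, 0], [0.0013, 0, 0.105, 0, 0, 0], [0.0013, 0, 0.105, 0, 0, 0], [0.0013, 0, 0.105, 0, 0, 0]]

```text
clock: 9.63
tool_pos: [0.474, -0.0975, 0.0096]
orientation: [-180.0, 0.0, -138.0]
force: [-0.2, 0.2, 0.2]
opening: 0.0614
gripper_force: 0.0
```

Request:
send_rows:
  plan:
    - [[0, 0, 0, 0, 0, 0], [0, 0, 0, 0, 0, 0], [0, 0, 0, 0, 0, 0], [0, 0, 0, 0, 0, 0], [0, 0, 0, 0, 0, 0], [0, 0, 0, 0, 0, 0], [0, 0, 0, 0, 0, 0], [0, 0, 0, 0, 0, 0]]
  fingers: 0

```text
clock: 10.3
tool_pos: [0.4736, -0.0974, 0.0094]
orientation: [-180.0, 0.0, -138.0]
force: [0.7, -0.6, 4.8]
opening: 0.031
gripper_force: 30.0
```

Converted, -9 cm / 80 = -0.1125, -8 cm / 80 = -0.1.

Request:
send_rows:
  plan:
    - [[0, 0, -0.0038, 0, 0, 0], [0, 0, -0.0125, 0, 0, 0], [0, 0, -0.0313, 0, 0, 0], [0, 0, -0.0563, 0, 0, 0], [0, 0, -0.0813, 0, 0, 0], [0, 0, -0.1, 0, 0, 0], [0, 0, -0.1125, 0, 0, 0], [0, 0, -0.1125, 0, 0, 0]]

```text
clock: 10.97
tool_pos: [0.4741, -0.0973, 0.1014]
orientation: [-179.9, 0.2, -138.0]
force: [1.2, 0.1, -2.2]
opening: 0.0314
gripper_force: 30.0
```

```bash
python3 -c "
from h import *
chain([(550,20,100,-138),(630.3,138.2,100,-138),(630.3,138.2,50,-138)])"
```

```text
at [ 474.1  -97.3  101.4 -138. ] rp [-1.7989e+02  1.6000e-01] j6 -59.7
[ 550.   20.  100. -138.] -> [-13.5    3.63   0.14] turn 0.0 | mm 140.0
[ 630.3  138.2  100.  -138. ] -> [-13.88   3.41   0.  ] turn -0.0 | mm 143.0
[ 630.3  138.2   50.  -138. ] -> [ 0. -0.  5.] turn -0.0 | mm 50.0
```

Converted, -24.5 cm / 80 = -0.3063, -21.5 cm / 80 = -0.2688.

Request:
send_rows:
  plan:
    - [[-0.0163, 0.0038, 0, 0, 0, 0], [-0.05, 0.0125, 0, 0, 0, 0], [-0.0938, 0.0238, 0, 0, 0, 0], [-0.1375, 0.035, 0, 0, 0, 0], [-0.1813, 0.0463, 0, 0, 0, 0], [-0.225, 0.0575, 0, 0, 0, 0], [-0.2688, 0.0688, 0, 0, 0, 0], [-0.3063, 0.0788, 0, 0, 0, 0]]

```text
clock: 11.63
tool_pos: [0.6135, 0.1158, 0.0974]
orientation: [180.0, -0.1, -138.0]
force: [0.2, -1.5, -2.2]
opening: 0.0311
gripper_force: 30.0
```

Request:
send_rows:
  plan:
    - [[-0.0225, 0.0063, 0, 0, 0, 0], [-0.0325, 0.0088, 0.0063, 0, 0, 0], [-0.0363, 0.0088, 0.0188, 0, 0, 0], [-0.0363, 0.0088, 0.0313, 0, 0, 0], [-0.0363, 0.0088, 0.0438, 0, 0, 0], [-0.0363, 0.0088, 0.0563, 0, 0, 0], [-0.0363, 0.0088, 0.0625, 0, 0, 0], [-0.0363, 0.0088, 0.0625, 0, 0, 0]]

```text
clock: 12.3
tool_pos: [0.6285, 0.1367, 0.0473]
orientation: [179.9, -0.2, -138.0]
force: [-0.0, 0.1, -2.2]
opening: 0.0311
gripper_force: 30.0
```

```bash
python3 -c "
from h import *
from plant import ctrl
s=ctrl.snapshot('wrist'); cv2.imwrite('pics/w4.png',s['img'][:,:,::-1])
chain([(630.3,138.2,13.5,-138)])"
```

```text
at [ 629.2  137.1   48.3 -138. ] rp [ 1.7998e+02 -9.0000e-02] j6 -77.6
[ 630.3  138.2   13.5 -138. ] -> [-0.16  0.01  3.48] turn -0.0 | mm 35.0
```

View pics/w4.png

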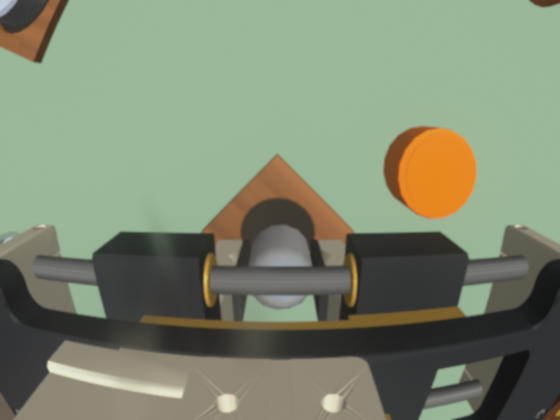

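The stake at (280,262) is centred above the recess (278,225), and the orange is clear at (437,172). I'll lower it.

Converted, 3 cm / 80 = 0.0375, 2.9 cm / 80 = 0.0363.

Request:
send_rows:
  plan:
    - [[-0.0013, 0, 0.0063, 0, 0, 0], [-0.0013, 0, 0.0125, 0, 0, 0], [-0.0013, 0, 0.0188, 0, 0, 0], [-0.0013, 0, 0.025, 0, 0, 0], [-0.0013, 0, 0.03, 0, 0, 0], [-0.0013, 0, 0.0338, 0, 0, 0], [-0.0013, 0, 0.0363, 0, 0, 0], [-0.0013, 0, 0.0375, 0, 0, 0]]

```text
clock: 13.02
tool_pos: [0.6304, 0.1386, 0.0186]
orientation: [180.0, -0.0, -138.0]
force: [-0.3, 0.8, -2.7]
opening: 0.031
gripper_force: 30.0
```

Converted, 0.3 cm / 80 = 0.0038, 0.25 cm / 80 = 0.0031.

Request:
send_rows:
  plan:
    - [[0, 0, 0.0006, 0, 0, 0], [0, 0, 0.0013, 0, 0, 0], [0, 0, 0.0019, 0, 0, 0], [0, 0, 0.0025, 0, 0, 0], [0, 0, 0.0031, 0, 0, 0], [0, 0, 0.0038, 0, 0, 0], [0, 0, 0.0038, 0, 0, 0]]

```text
clock: 13.6
tool_pos: [0.6305, 0.1386, 0.016]
orientation: [180.0, -0.0, -138.0]
force: [-0.7, -1.3, -2.7]
opening: 0.0312
gripper_force: 30.0
```

Converted, 0.2 cm / 80 = 0.0025, 0.15 cm / 80 = 0.0019.

Request:
send_rows:
  plan:
    - [[0, 0, 0.0006, 0, 0, 0], [0, 0, 0.0013, 0, 0, 0], [0, 0, 0.0019, 0, 0, 0], [0, 0, 0.0025, 0, 0, 0], [0, 0, 0.0025, 0, 0, 0]]

```text
clock: 14.02
tool_pos: [0.6305, 0.1386, 0.0139]
orientation: [180.0, -0.0, -138.0]
force: [-0.4, -1.0, -2.4]
opening: 0.0313
gripper_force: 30.0
```

Converted, 0.1 cm / 80 = 0.0013, 0.05 cm / 80 = 0.0006.

Request:
send_rows:
  plan:
    - [[0, 0, 0.0006, 0, 0, 0], [0, 0, 0.0013, 0, 0, 0], [0, 0, 0.0013, 0, 0, 0]]

```text
clock: 14.27
tool_pos: [0.6306, 0.1386, 0.0135]
orientation: [-180.0, 0.0, -138.0]
force: [-1.4, -0.6, 2.8]
opening: 0.0311
gripper_force: 30.0
```

Converted, -9 cm / 80 = -0.1125, -5 cm / 80 = -0.0625.

Request:
send_rows:
  plan:
    - [[0, 0, 0, 0, 0, 0], [0, 0, 0, 0, 0, 0], [0, 0, 0, 0, 0, 0], [0, 0, 0, 0, 0, 0], [0, 0, -0.0038, 0, 0, 0], [0, 0, -0.025, 0, 0, 0], [0, 0, -0.0625, 0, 0, 0], [0, 0, -0.1125, 0, 0, 0]]
  fingers: 0.55

```text
clock: 14.93
tool_pos: [0.6287, 0.1378, 0.1013]
orientation: [179.9, -0.3, -138.0]
force: [0.9, 0.8, -0.3]
opening: 0.048
gripper_force: 0.0
```

```bash
python3 -c "
from h import *
chain([(392.5,280.2,105,-119)],(630.5,138.6,102,-138))"
```

```text
[ 392.5  280.2  105.  -119. ] -> [ 8.21 26.45 -0.3 ] turn -19.0 | mm 277.0
```

Converted, 26.4 cm / 80 = 0.33, 25.5 cm / 80 = 0.3188, -19 degrees / 90 = -0.2111.

Request:
send_rows:
  plan:
    - [[0.0125, 0.0413, 0, 0, 0, -0.0444], [0.0275, 0.0875, 0, 0, 0, -0.1111], [0.0413, 0.1338, 0, 0, 0, -0.1778], [0.055, 0.1788, 0, 0, 0, -0.2111], [0.07, 0.225, 0, 0, 0, -0.2111], [0.085, 0.275, 0, 0, 0, -0.2111], [0.0988, 0.3188, -0.0038, 0, 0, -0.2111], [0.1025, 0.33, -0.0038, 0, 0, -0.2111]]
  fingers: 0.85

```text
clock: 15.6
tool_pos: [0.3899, 0.2815, 0.107]
orientation: [180.0, 0.1, -118.8]
force: [0.1, -0.9, 1.0]
opening: 0.0744
gripper_force: 0.0
```

Request:
send_rows:
  plan:
    - [[0, 0, 0, 0, 0, 0], [0, 0, 0, 0, 0, 0]]

```text
clock: 15.77
tool_pos: [0.3928, 0.2805, 0.1066]
orientation: [-180.0, 0.1, -118.9]
force: [0.3, 0.4, -1.2]
opening: 0.0743
gripper_force: 0.0
```

```bash
python3 -c "
from h import *
from plant import ctrl
s=ctrl.snapshot('wrist'); cv2.imwrite('pics/w5.png',s['img'][:,:,::-1]); np.savez('w5.npz',**s)
chain([(392.5,280.2,10,-119)])"
```

```text
at [ 393.3  280.1  106.4 -118.9] rp [-1.7999e+02  4.0000e-02] j6 -87.8
[ 392.5  280.2   10.  -119. ] -> [0.03 0.08 9.64] turn 0.1 | mm 96.0
```

View pics/w5.png

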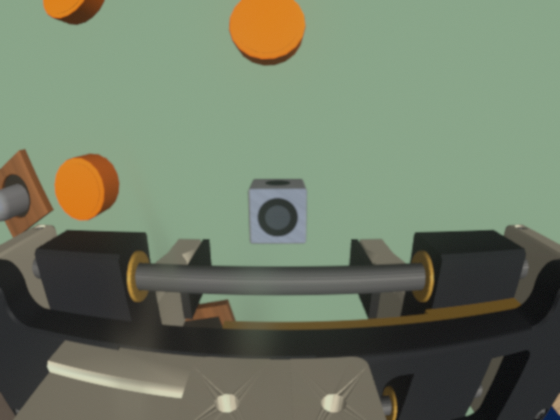

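The cube at (278,210) is centred and square to the fingers. I'll grip and lift.

Converted, 9.5 cm / 80 = 0.1188, 9.4 cm / 80 = 0.1175.

Request:
send_rows:
  plan:
    - [[0, 0.0013, 0.0375, 0, 0, 0], [0, 0.0013, 0.075, 0, 0, 0], [0, 0.0013, 0.1, 0, 0, 0], [0, 0.0013, 0.1125, 0, 0, 0], [0, 0.0013, 0.1175, 0, 0, 0], [0, 0.0013, 0.1188, 0, 0, 0], [0, 0.0013, 0.1188, 0, 0, 0], [0, 0.0013, 0.1188, 0, 0, 0]]

```text
clock: 16.48
tool_pos: [0.3928, 0.2806, 0.0117]
orientation: [-180.0, 0.1, -119.0]
force: [0.5, 0.6, 0.6]
opening: 0.0747
gripper_force: 0.0
```

Request:
send_rows:
  plan:
    - [[0, 0, 0, 0, 0, 0], [0, 0, 0, 0, 0, 0], [0, 0, 0, 0, 0, 0], [0, 0, 0, 0, 0, 0], [0, 0, 0, 0, 0, 0], [0, 0, 0, 0, 0, 0], [0, 0, 0, 0, 0, 0], [0, 0, 0, 0, 0, 0]]
  fingers: 0

```text
clock: 17.15
tool_pos: [0.3922, 0.2804, 0.0113]
orientation: [-180.0, 0.0, -119.0]
force: [-0.4, -1.6, 6.1]
opening: 0.042
gripper_force: 30.0
```

Converted, -9 cm / 80 = -0.1125, -8 cm / 80 = -0.1.

Request:
send_rows:
  plan:
    - [[0, 0, -0.0038, 0, 0, 0], [0, 0, -0.0125, 0, 0, 0], [0, 0, -0.0313, 0, 0, 0], [0, 0, -0.0563, 0, 0, 0], [0, 0, -0.0813, 0, 0, 0], [0, 0, -0.1, 0, 0, 0], [0, 0, -0.1125, 0, 0, 0], [0, 0, -0.1125, 0, 0, 0]]

```text
clock: 17.82
tool_pos: [0.3925, 0.2813, 0.1033]
orientation: [-180.0, 0.2, -119.0]
force: [1.8, 0.3, -4.0]
opening: 0.0419
gripper_force: 30.0
```

```bash
python3 -c "
from h import *
chain([(470,80,102,-130),(510,-170,102,-145),(516.3,-397.4,102,-157.2)])"
```

```text
at [ 392.5  281.3  103.3 -119. ] rp [-179.99    0.2 ] j6 -88.0
[ 470.   80.  102. -130.] -> [ 13.85 -16.53   0.13] turn 11.0 | mm 216.0
[ 510. -170.  102. -145.] -> [ 16.58 -19.13  -0.  ] turn 15.0 | mm 253.0
[ 516.3 -397.4  102.  -157.2] -> [ 12.53 -18.99  -0.  ] turn 12.2 | mm 227.0
```

Converted, -16.5 cm / 80 = -0.2063, -14.9 cm / 80 = -0.1863, 11 degrees / 90 = 0.1222.

Request:
send_rows:
  plan:
    - [[0.0113, -0.0138, 0, 0, 0, 0.0111], [0.0325, -0.0388, 0, 0, 0, 0.0222], [0.0575, -0.0688, 0, 0, 0, 0.0333], [0.0825, -0.0988, 0, 0, 0, 0.0556], [0.1075, -0.1288, 0, 0, 0, 0.0778], [0.1325, -0.1588, 0, 0, 0, 0.1], [0.1563, -0.1863, 0, 0, 0, 0.1111], [0.1738, -0.2063, 0, 0, 0, 0.1222]]

```text
clock: 18.48
tool_pos: [0.4685, 0.0765, 0.1001]
orientation: [179.9, -0.1, -130.1]
force: [0.4, 0.4, -5.0]
opening: 0.042
gripper_force: 30.0
```

Converted, -19.1 cm / 80 = -0.2388, -16.8 cm / 80 = -0.21, 15 degrees / 90 = 0.1667.

Request:
send_rows:
  plan:
    - [[0.025, -0.0288, 0, 0, 0, 0.0222], [0.0513, -0.06, 0, 0, 0, 0.0444], [0.0775, -0.09, 0, 0, 0, 0.0667], [0.1038, -0.12, 0, 0, 0, 0.0889], [0.13, -0.15, 0, 0, 0, 0.1111], [0.1563, -0.18, 0, 0, 0, 0.1333], [0.1813, -0.21, 0, 0, 0, 0.1556], [0.2075, -0.2388, 0, 0, 0, 0.1667]]

```text
clock: 19.15
tool_pos: [0.5081, -0.1725, 0.1]
orientation: [179.9, -0.1, -145.1]
force: [0.4, 0.3, -3.6]
opening: 0.042
gripper_force: 30.0
```

Converted, -19 cm / 80 = -0.2375, 3.6 cm / 80 = 0.045, 12.2 degrees / 90 = 0.1356.

Request:
send_rows:
  plan:
    - [[0.0225, -0.0338, 0, 0, 0, 0.0222], [0.045, -0.0675, 0, 0, 0, 0.0444], [0.0675, -0.1013, 0, 0, 0, 0.0667], [0.09, -0.135, 0, 0, 0, 0.0889], [0.1125, -0.17, 0, 0, 0, 0.1111], [0.1338, -0.2025, 0, 0, 0, 0.1222], [0.15, -0.2275, 0, 0, 0, 0.1333], [0.1563, -0.2375, 0, 0, 0, 0.1356]]

```text
clock: 19.82
tool_pos: [0.5143, -0.401, 0.0992]
orientation: [179.9, -0.1, -157.4]
force: [1.3, -0.3, -4.6]
opening: 0.0418
gripper_force: 30.0
```

Converted, 5 cm / 80 = 0.0625, 4.8 cm / 80 = 0.06.

Request:
send_rows:
  plan:
    - [[0, 0, 0.0063, 0, 0, 0], [0, 0, 0.0188, 0, 0, 0], [0, 0, 0.0313, 0, 0, 0], [0, 0, 0.0438, 0, 0, 0], [0, 0, 0.0538, 0, 0, 0], [0, 0, 0.06, 0, 0, 0], [0, 0, 0.0625, 0, 0, 0], [0, 0, 0.0625, 0, 0, 0]]

```text
clock: 20.48
tool_pos: [0.5153, -0.398, 0.0504]
orientation: [180.0, -0.0, -157.1]
force: [-0.1, 0.8, -4.6]
opening: 0.0416
gripper_force: 30.0
```

```bash
python3 -c "
from h import *
from plant import ctrl
s=ctrl.snapshot('wrist'); cv2.imwrite('pics/w6.png',s['img'][:,:,::-1])
chain([(516.3,-397.4,15.5,-157.2)])"
```

```text
at [ 515.5 -398.3   51.  -157.2] rp [ 1.8e+02 -1.0e-02] j6 -46.6
[ 516.3 -397.4   15.5 -157.2] -> [-0.1   0.05  3.55] turn 0.0 | mm 36.0
```

View pics/w6.png

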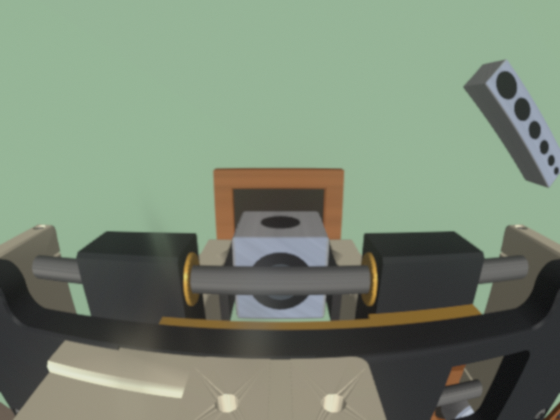

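The cube at (281,262) sits square and centred over the recess (x 232–326). I'll lower it.

Converted, 3.2 cm / 80 = 0.04, 3.1 cm / 80 = 0.0388.

Request:
send_rows:
  plan:
    - [[0, 0, 0.0063, 0, 0, 0], [-0.0013, 0, 0.0125, 0, 0, 0], [-0.0013, 0, 0.0188, 0, 0, 0], [-0.0013, 0, 0.025, 0, 0, 0], [-0.0013, 0, 0.0313, 0, 0, 0], [-0.0013, 0, 0.0363, 0, 0, 0], [-0.0013, 0, 0.0388, 0, 0, 0], [-0.0013, 0, 0.04, 0, 0, 0]]

```text
clock: 21.2
tool_pos: [0.5161, -0.398, 0.0184]
orientation: [180.0, -0.0, -157.2]
force: [-0.1, -0.2, -5.2]
opening: 0.042
gripper_force: 30.0
```

Converted, 0.2 cm / 80 = 0.0025, 0.15 cm / 80 = 0.0019.

Request:
send_rows:
  plan:
    - [[0, 0, 0.0006, 0, 0, 0], [0, 0, 0.0013, 0, 0, 0], [0, 0, 0.0019, 0, 0, 0], [0, 0, 0.0025, 0, 0, 0], [0, 0, 0.0025, 0, 0, 0]]

```text
clock: 21.62
tool_pos: [0.5164, -0.3981, 0.0172]
orientation: [-180.0, 0.0, -157.2]
force: [0.1, 0.4, -4.3]
opening: 0.0415
gripper_force: 30.0
```

Converted, 0.2 cm / 80 = 0.0025, 0.15 cm / 80 = 0.0019.

Request:
send_rows:
  plan:
    - [[0, 0, 0.0006, 0, 0, 0], [0, 0, 0.0013, 0, 0, 0], [0, 0, 0.0019, 0, 0, 0], [0, 0, 0.0025, 0, 0, 0], [0, 0, 0.0025, 0, 0, 0]]

```text
clock: 22.03
tool_pos: [0.5163, -0.3981, 0.0154]
orientation: [-180.0, -0.0, -157.2]
force: [-2.0, 1.6, -0.4]
opening: 0.0413
gripper_force: 30.0
```

Converted, 0.05 cm / 80 = 0.0006.

Request:
send_rows:
  plan:
    - [[0, 0, 0.0006, 0, 0, 0], [0, 0, 0.0006, 0, 0, 0]]

```text
clock: 22.2
tool_pos: [0.5163, -0.398, 0.0154]
orientation: [-180.0, 0.0, -157.2]
force: [-2.8, 2.4, 4.2]
opening: 0.0422
gripper_force: 30.0
```

Converted, -9 cm / 80 = -0.1125, -5 cm / 80 = -0.0625.

Request:
send_rows:
  plan:
    - [[0, 0, 0, 0, 0, 0], [0, 0, 0, 0, 0, 0], [0, 0, 0, 0, 0, 0], [0, 0, 0, 0, 0, 0], [0, 0, -0.0038, 0, 0, 0], [0, 0, -0.025, 0, 0, 0], [0, 0, -0.0625, 0, 0, 0], [0, 0, -0.1125, 0, 0, 0]]
  fingers: 0.8

```text
clock: 22.87
tool_pos: [0.5145, -0.3972, 0.1027]
orientation: [179.7, -0.2, -157.2]
force: [0.9, 0.1, -0.2]
opening: 0.07
gripper_force: 0.0
```

```bash
python3 -c "
from h import *
chain([(376,-269,105,-109.8)],(516.4,-398.1,105,-157.2))"
```

```text
[ 376.  -269.   105.  -109.8] -> [ 7.94 17.34  0.  ] turn -47.4 | mm 191.0
```

Converted, 17.3 cm / 80 = 0.2163, 16.6 cm / 80 = 0.2075, -47.4 degrees / 90 = -0.5267.

Request:
send_rows:
  plan:
    - [[0.0125, 0.0275, 0, 0, 0, -0.0667], [0.0263, 0.0575, 0, 0, 0, -0.1333], [0.0413, 0.09, 0, 0, 0, -0.2111], [0.0563, 0.1225, 0, 0, 0, -0.2889], [0.0713, 0.155, 0, 0, 0, -0.3667], [0.085, 0.1863, 0, 0, 0, -0.4444], [0.095, 0.2075, 0, 0, 0, -0.5111], [0.0988, 0.2163, 0, 0, 0, -0.5267]]

```text
clock: 23.53
tool_pos: [0.3744, -0.2679, 0.1049]
orientation: [-180.0, 0.0, -109.5]
force: [-1.2, -0.5, -0.5]
opening: 0.07
gripper_force: 0.0
```

Request:
send_rows:
  plan:
    - [[0, 0, 0, 0, 0, 0], [0, 0, 0, 0, 0, 0]]

```text
clock: 23.7
tool_pos: [0.3775, -0.2696, 0.1052]
orientation: [-179.9, -0.0, -109.9]
force: [-0.2, -1.1, -0.8]
opening: 0.0696
gripper_force: 0.0
```

```bash
python3 -c "
from h import *
from plant import ctrl
s=ctrl.snapshot('wrist'); cv2.imwrite('pics/w7.png',s['img'][:,:,::-1])
chain([(376,-269,9.5,-109.8)])"
```

```text
at [ 377.7 -269.8  105.  -109.9] rp [-1.7992e+02 -1.0000e-02] j6 -8.8
[ 376.  -269.     9.5 -109.8] -> [-0.02  0.19  9.55] turn -0.1 | mm 96.0
```

View pics/w7.png

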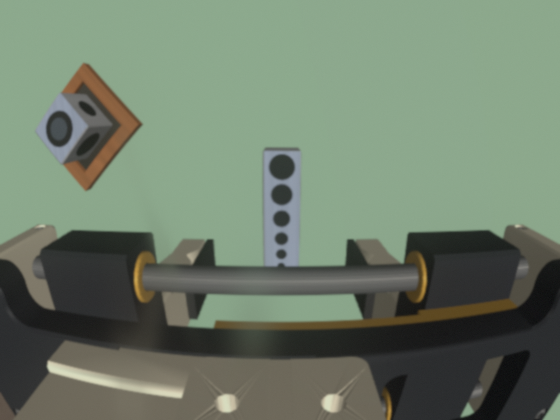

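The bar (x 264–300) is centred and aligned with the fingers. The cube sits in its recess at the upper left. I'll grip.

Converted, 9.6 cm / 80 = 0.12, 9.4 cm / 80 = 0.1175.

Request:
send_rows:
  plan:
    - [[0, 0.0025, 0.0375, 0, 0, 0], [0, 0.0025, 0.075, 0, 0, 0], [0, 0.0025, 0.1, 0, 0, 0], [0, 0.0025, 0.1125, 0, 0, 0], [0, 0.0025, 0.1175, 0, 0, 0], [0, 0.0025, 0.12, 0, 0, 0], [0, 0.0025, 0.12, 0, 0, 0], [0, 0.0025, 0.12, 0, 0, 0]]

```text
clock: 24.42
tool_pos: [0.3754, -0.2689, 0.0091]
orientation: [-179.9, 0.0, -109.8]
force: [1.3, 0.2, 0.5]
opening: 0.0702
gripper_force: 0.0
```

Request:
send_rows:
  plan:
    - [[0, 0, 0, 0, 0, 0], [0, 0, 0, 0, 0, 0], [0, 0, 0, 0, 0, 0], [0, 0, 0, 0, 0, 0], [0, 0, 0, 0, 0, 0], [0, 0, 0, 0, 0, 0], [0, 0, 0, 0, 0, 0], [0, 0, 0, 0, 0, 0]]
  fingers: 0

```text
clock: 25.08
tool_pos: [0.3752, -0.2687, 0.0088]
orientation: [-179.9, 0.0, -109.8]
force: [2.0, -0.6, 0.8]
opening: 0.028
gripper_force: 30.0
```

Converted, -9 cm / 80 = -0.1125, -8 cm / 80 = -0.1.

Request:
send_rows:
  plan:
    - [[0, 0, -0.0025, 0, 0, 0], [0, 0, -0.0088, 0, 0, 0], [0, 0, -0.025, 0, 0, 0], [0, 0, -0.05, 0, 0, 0], [0, 0, -0.075, 0, 0, 0], [0, 0, -0.1, 0, 0, 0], [0, 0, -0.1125, 0, 0, 0], [0, 0, -0.1125, 0, 0, 0]]

```text
clock: 25.75
tool_pos: [0.3754, -0.2688, 0.1008]
orientation: [-179.8, 0.0, -109.8]
force: [1.5, 0.5, -5.1]
opening: 0.0278
gripper_force: 30.0
```

```bash
python3 -c "
from h import *
chain([(470,-70,99,-109),(530,160,99,-107.5),(531,396.2,99,-105.8)])"
```

```text
at [ 375.4 -268.8  100.8 -109.8] rp [-1.7981e+02  2.0000e-02] j6 -8.7
[ 470.  -70.   99. -109.] -> [-21.91  -2.18   0.18] turn -0.8 | mm 220.0
[ 530.   160.    99.  -107.5] -> [-23.7    1.81   0.  ] turn -1.5 | mm 238.0
[ 531.   396.2   99.  -105.8] -> [-22.56   7.01   0.  ] turn -1.7 | mm 236.0
```

Converted, -21.9 cm / 80 = -0.2738, -19 cm / 80 = -0.2375, -0.8 degrees / 90 = -0.0089.

Request:
send_rows:
  plan:
    - [[-0.0163, -0.0013, 0, 0, 0, 0], [-0.05, -0.005, 0, 0, 0, 0], [-0.0875, -0.0088, 0, 0, 0, 0], [-0.125, -0.0125, 0, 0, 0, 0], [-0.1625, -0.0163, 0, 0, 0, 0], [-0.2, -0.02, 0, 0, 0, 0], [-0.2375, -0.0238, 0, 0, 0, -0.0044], [-0.2738, -0.0275, 0, 0, 0, -0.0089]]

```text
clock: 26.42
tool_pos: [0.4686, -0.0685, 0.0974]
orientation: [179.9, -0.0, -109.0]
force: [-0.2, -0.4, -4.3]
opening: 0.0281
gripper_force: 30.0
```

Converted, -23.7 cm / 80 = -0.2963, -21 cm / 80 = -0.2625, -1.5 degrees / 90 = -0.0167.

Request:
send_rows:
  plan:
    - [[-0.0375, 0.0025, 0, 0, 0, 0], [-0.075, 0.0063, 0, 0, 0, 0], [-0.1125, 0.0088, 0, 0, 0, 0], [-0.15, 0.0113, 0, 0, 0, 0], [-0.1875, 0.0138, 0, 0, 0, 0], [-0.225, 0.0175, 0, 0, 0, -0.0056], [-0.2625, 0.02, 0, 0, 0, -0.0111], [-0.2963, 0.0225, 0, 0, 0, -0.0167]]

```text
clock: 27.08
tool_pos: [0.5286, 0.1613, 0.0971]
orientation: [179.9, -0.1, -107.5]
force: [0.2, 0.2, -5.1]
opening: 0.0274
gripper_force: 30.0
```

Converted, -22.6 cm / 80 = -0.2825, -21.5 cm / 80 = -0.2688, -1.7 degrees / 90 = -0.0189.

Request:
send_rows:
  plan:
    - [[-0.0375, 0.0113, 0, 0, 0, 0], [-0.0775, 0.0238, 0, 0, 0, 0], [-0.1175, 0.0363, 0, 0, 0, 0], [-0.1575, 0.0488, 0, 0, 0, -0.0056], [-0.1975, 0.0613, 0, 0, 0, -0.0111], [-0.2375, 0.0738, 0, 0, 0, -0.0167], [-0.2688, 0.0838, 0, 0, 0, -0.0189], [-0.2825, 0.0875, 0, 0, 0, -0.0189]]

```text
clock: 27.75
tool_pos: [0.5295, 0.3994, 0.0964]
orientation: [179.9, -0.1, -105.7]
force: [0.9, -0.0, -4.6]
opening: 0.0279
gripper_force: 30.0
```

Converted, 5 cm / 80 = 0.0625, 4.8 cm / 80 = 0.06.

Request:
send_rows:
  plan:
    - [[0, 0, 0.0063, 0, 0, 0], [0, 0, 0.0188, 0, 0, 0], [0, 0, 0.0313, 0, 0, 0], [0, 0, 0.0438, 0, 0, 0], [0, 0, 0.0538, 0, 0, 0], [0, 0, 0.06, 0, 0, 0], [0, 0, 0.0625, 0, 0, 0], [0, 0, 0.0625, 0, 0, 0]]

```text
clock: 28.42
tool_pos: [0.5305, 0.396, 0.0479]
orientation: [180.0, -0.1, -105.8]
force: [-0.1, 0.4, -3.9]
opening: 0.0276
gripper_force: 30.0
```

```bash
python3 -c "
from h import *
from plant import ctrl
s=ctrl.snapshot('wrist'); cv2.imwrite('pics/w8.png',s['img'][:,:,::-1])
chain([(531,396.2,13.5,-105.8)])"
```

```text
at [ 530.7  396.4   48.5 -105.8] rp [-1.8e+02 -1.0e-02] j6 -69.4
[ 531.   396.2   13.5 -105.8] -> [ 0.01 -0.03  3.5 ] turn 0.0 | mm 35.0
```

View pics/w8.png

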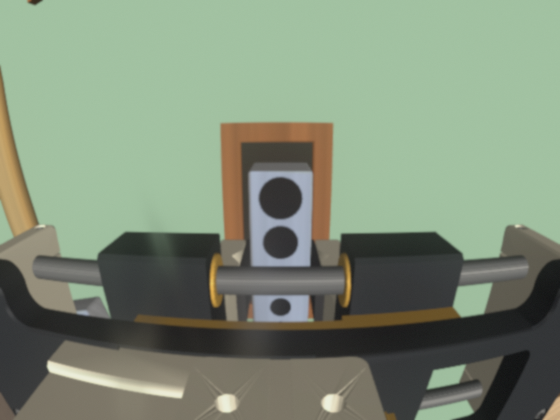

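The bar (x 250–312) is aligned within the recess (x 241–314). I'll lower it.

Converted, 3.1 cm / 80 = 0.0388, 2.9 cm / 80 = 0.0363.

Request:
send_rows:
  plan:
    - [[0, 0, 0.0063, 0, 0, 0], [0, 0, 0.0125, 0, 0, 0], [0, 0, 0.0188, 0, 0, 0], [0, 0, 0.025, 0, 0, 0], [0, 0, 0.0313, 0, 0, 0], [0, 0, 0.0363, 0, 0, 0], [0, 0, 0.0388, 0, 0, 0], [0, 0, 0.0388, 0, 0, 0]]

```text
clock: 29.13
tool_pos: [0.5303, 0.3963, 0.0168]
orientation: [180.0, -0.1, -105.8]
force: [0.8, -0.3, -5.3]
opening: 0.0277
gripper_force: 30.0
```

Converted, 0.2 cm / 80 = 0.0025, 0.15 cm / 80 = 0.0019.

Request:
send_rows:
  plan:
    - [[0, 0, 0.0006, 0, 0, 0], [0, 0, 0.0013, 0, 0, 0], [0, 0, 0.0019, 0, 0, 0], [0, 0, 0.0025, 0, 0, 0], [0, 0, 0.0025, 0, 0, 0]]

```text
clock: 29.55
tool_pos: [0.5306, 0.3967, 0.0156]
orientation: [-180.0, 0.0, -105.8]
force: [-0.6, -0.2, -3.5]
opening: 0.0281
gripper_force: 30.0
```

Converted, 0.2 cm / 80 = 0.0025, 0.15 cm / 80 = 0.0019.

Request:
send_rows:
  plan:
    - [[0, 0, 0.0006, 0, 0, 0], [0, 0, 0.0013, 0, 0, 0], [0, 0, 0.0019, 0, 0, 0], [0, 0, 0.0025, 0, 0, 0], [0, 0, 0.0025, 0, 0, 0]]

```text
clock: 29.97
tool_pos: [0.5305, 0.3966, 0.0134]
orientation: [180.0, -0.0, -105.8]
force: [-0.2, 0.1, -4.8]
opening: 0.0277
gripper_force: 30.0
```

Converted, 0.1 cm / 80 = 0.0013, 0.05 cm / 80 = 0.0006.

Request:
send_rows:
  plan:
    - [[0, 0, 0.0006, 0, 0, 0], [0, 0, 0.0013, 0, 0, 0], [0, 0, 0.0013, 0, 0, 0]]

```text
clock: 30.22
tool_pos: [0.5306, 0.3967, 0.0128]
orientation: [-180.0, 0.0, -105.8]
force: [-1.0, -0.2, -1.7]
opening: 0.0275
gripper_force: 30.0
```

Converted, 0.05 cm / 80 = 0.0006.

Request:
send_rows:
  plan:
    - [[0, 0, 0.0006, 0, 0, 0], [0, 0, 0.0006, 0, 0, 0]]

```text
clock: 30.38
tool_pos: [0.5306, 0.3967, 0.0128]
orientation: [-180.0, 0.0, -105.8]
force: [-4.2, -1.3, 3.9]
opening: 0.0276
gripper_force: 30.0
```

Converted, -9 cm / 80 = -0.1125, -5 cm / 80 = -0.0625.

Request:
send_rows:
  plan:
    - [[0, 0, 0, 0, 0, 0], [0, 0, 0, 0, 0, 0], [0, 0, 0, 0, 0, 0], [0, 0, 0, 0, 0, 0], [0, 0, -0.0038, 0, 0, 0], [0, 0, -0.025, 0, 0, 0], [0, 0, -0.0625, 0, 0, 0], [0, 0, -0.1125, 0, 0, 0]]
  fingers: 0.6

```text
clock: 31.05
tool_pos: [0.5292, 0.3951, 0.1002]
orientation: [179.9, -0.3, -105.8]
force: [0.0, 1.4, -0.6]
opening: 0.0524
gripper_force: 0.0
```

Converted, 17 cm / 80 = 0.2125, 15 cm / 80 = 0.1875.

Request:
send_rows:
  plan:
    - [[0.0375, 0, -0.025, 0, 0, 0], [0.075, 0, -0.05, 0, 0, 0], [0.1125, 0, -0.075, 0, 0, 0], [0.15, 0.025, -0.1, 0, 0, 0], [0.1875, 0.05, -0.125, 0, 0, 0], [0.2125, 0.075, -0.125, 0, 0, 0], [0.2125, 0.075, -0.125, 0, 0, 0], [0.2125, 0.075, -0.125, 0, 0, 0]]

```text
clock: 31.72
tool_pos: [0.4259, 0.2489, 0.2035]
orientation: [-179.9, 0.2, -105.8]
force: [-0.1, 0.4, 0.4]
opening: 0.0528
gripper_force: 0.0
```

```bash
python3 -c "
from h import *
from plant import ctrl
s=ctrl.snapshot('top'); s2=ctrl.snapshot('scene')
cv2.imwrite('pics/t9.png',cv2.resize(s['img'][80:320,60:500,::-1],None,fx=1.8,fy=1.8)); cv2.imwrite('pics/s9.png',cv2.resize(s2['img'][130:310,90:460,::-1],None,fx=2,fy=2))
print(ctrl.get_obs()['tool_pos'],ctrl.get_obs()['joint_pos'])"
```

```text
[0.42692147 0.24974246 0.20255433] [ 5.31552170e+01  4.41116904e+00 -2.36479641e+01  1.57327381e-02
 -6.18715669e+01 -6.89207548e+01]
```

View pics/t9.png

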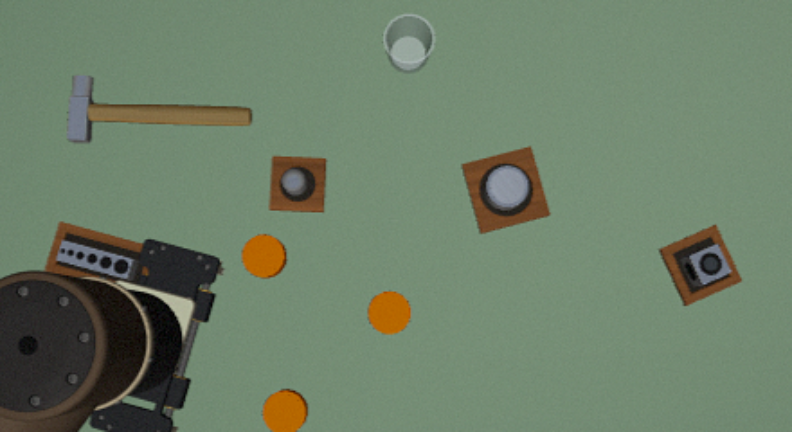

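View pics/s9.png

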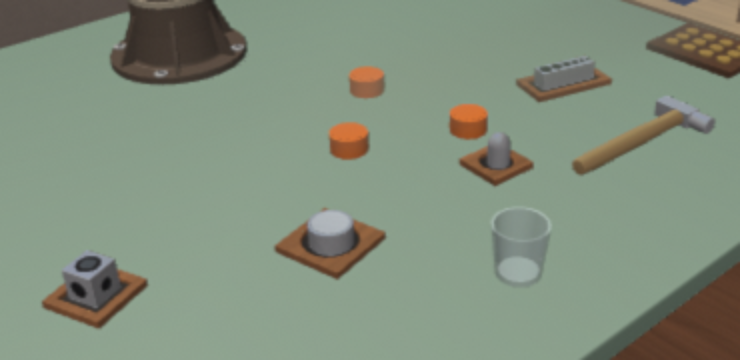

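Both views show all four pieces in their recesses: block (508,188), stake (295,182), cube (710,264) and bar (95,258) in the top crop. The jar, hammer and oranges haven't moved. Each TCP at release was about 4 mm above its height at grip, which matches the felt floor. I'm handing in.

```bash
python3 -c "
from plant import ctrl
print(ctrl.close_job())"
```

```text
the job is handed in; nothing more can be done
None
```

All four pieces were lowered upright into their matching rests and released, in the order asked, with the jar, hammer and orange look-alikes left alone; the job was handed in at about 32 s on the clock.

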